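# Clamp a circuit board with the removable crank

## Task

Gently, without forcing it, fit the loose crank over the square shaft of the board clamp until it sits fully down, and wind it clockwise (work the clamp by the crank alone, no fingers on board or jaw) until the jaw holds the circuit board firmly, with roughly 30 N and never so hard that the board is crushed (60 N). Then lift the crank off and stand it upright on its black rubber pad again, leaving the board clamped and the things around where they are.

Things in the scene. Friction and masses are not known exactly. Their poses are not given: they have to be found in the camera images.
- board_clamp: Board clamp, fixed: grey base plate 90 x 180 x 12 mm, a back jaw at one end, a gear housing (60 x 66 mm, top at height 40 mm) at the other. Origin: centre of its underside, on the worktop; z up; y runs lengthwise from the housing to the back jaw, which is locked each time anew with its inner face at y = 66 to 74 mm. Jaws 34 mm high. The square shaft stands on the housing at x = 0, y = -55 mm.
- shaft_foot (a point): Foot of the upright square steel shaft (12 x 12 mm, 22 mm tall, top 3 mm tapering to 8 mm), on its axis, on the flat shoulder (34 mm round, 43 mm above the worktop) on which the fitted crank sits. x and y are normal to the flats and turn with the shaft; z up. Turned clockwise seen from above it drives the jaw 5 mm per rad towards the back jaw; 0.9 to 3.9 rad from the start bring it to grip.
- shaft_top (a point): Top of the shaft, on its axis, 22 mm above its foot; axes the same. The shaft is stiff: it turns under about 0.30 Nm (4 to 5.5 N at the crank's knob, across the arm) and stays where it is left, also when clamped up to 60 N. Every 10 N of jaw force needs 0.05 Nm (0.7 N at the knob) more.
- jaw: The clamp's moving aluminium jaw, 50 mm wide, 12 mm thick, top 34 mm above the worktop, driven by the shaft only. Origin: middle of its clamping face (which looks along its +y, at the back jaw), 14 mm above the worktop. Axes as the clamp's. It can travel 10 mm and more past the grip, so no end stop spares the board.
- pcb: Green circuit board, 50 x 66 mm, 2 mm thick with parts up to 10 mm, 35 g, lying loose on the clamp's two rails (18 mm above the worktop) between the jaws. Origin: centre of its underside; its x axis (50 mm) lies along the clamp. The jaw pushes it easily up to the back jaw and then squeezes it; from there the force rises steeply, by about 60 N per mm of jaw travel.
- crank: Loose steel crank, about 0.26 kg, standing on its hub's flat underside. Origin: centre of the socket's mouth (underside of the hub); z up, arm along +x. Hub 28 x 28 mm, 34 mm tall; socket from below 13.4 mm square, 26 mm deep, sides along x and y (fits in four positions, with about 0.1 rad of play either way). Flat arm 18 mm wide at z = 32 to 38 mm, out to x = 81 mm.
- crank_grip (a point): Middle of the free part of the crank's boss, on the crank's axis at z = 54 mm. The boss is 22 x 22 mm, from the arm up to z = 66 mm; it is there to grip across, fingers either side of the arm (along the crank's y). Axes as the crank's.
- knob_mid (a point): Middle of the crank's black knob: x = 70 mm, z = 53 mm on the crank. The knob is round, 16 mm thick, from z = 39 to 67 mm, and turns freely on its pin. Axes as the crank's.
- crank_pad: Black rubber pad, 100 x 100 x 4 mm, fixed on the worktop, on which the crank stands at the start and must stand at the end. Origin: centre of its underside.
- tape: Roll of amber tape lying flat, 76 mm across, 19 mm high. Bystander. Origin: centre of its underside.
- fuse_box: Small card box, 30 x 50 x 16 mm. Bystander. Origin: centre of its underside.
- reel: Reel of solder wire standing on its flange, 53 mm across, 24 mm high. Bystander. Origin: centre of its underside.
- flux: White bottle with a red collar and needle, 38 mm thick, 118 mm tall. Bystander. Origin: centre of its underside.
Not all that is in view belongs to the job. There is more than one size of the board_clamp; the job needs the smaller.

How it is judged (in metres and radians):
On the way, in this order (a step that is already met when the one before it is completed fails the run):
1. the crank sits fully down on the square shaft, the board not yet squeezed (horizontal distance between crank and shaft_foot below 0.003 m and z of crank in the frame of shaft_foot below 0.003 m and angle between crank's own z axis and vertical below 0.08 rad and contact force between pcb and jaw below 3 N), for 0.2 s.
2. wound with the crank on the shaft, the jaw squeezes the board with more than 15 N (horizontal distance between crank and shaft_foot below 0.003 m and z of crank in the frame of shaft_foot below 0.003 m and angle between crank's own z axis and vertical below 0.08 rad and contact force between pcb and jaw above 15 N), for 0.3 s.
At the end, for the whole second after the job is handed in: The board lies flat on the rails, squeezed by the jaw with 15 to 60 N; the crank is off the shaft and stands upright (within 0.1 rad), at rest, with the centre of its hub on the rubber pad (at least 5 mm inside the pad's edge) (contact force between pcb and jaw between 15 and 60 N and angle between each of pcb, crank's own z axis and vertical below 0.1 rad and z of pcb in the frame of board_clamp between 0.015 and 0.023 m and x of crank in the frame of crank_pad between -0.045 and 0.045 m and y of crank in the frame of crank_pad between -0.045 and 0.045 m and z of crank in the frame of crank_pad between 0.001 and 0.008 m and linear speed of each of crank, pcb below 0.02 m/s); the robot touches nothing.
It fails at once if the jaw squeezes the board with more than 60 N (contact force between pcb and jaw above 60 N).
It fails at once if the crank is forced on or off: it presses on the shaft or clamp with more than 50 N while it is not fully down (contact force between crank and board_clamp above 50 N and z of crank in the frame of shaft_foot above 0.003 m).
It fails at once if the robot itself pushes the board or the jaw (more than 4 N) (contact force between any of the arm, the fingers and pcb above 4 N or contact force between any of the arm, the fingers and jaw above 4 N).
It fails at once if a bystander (tape, card box, reel, bottle) is moved more than 15 mm (distance of any of tape, fuse_box, reel, flux from where it was at the start of the episode above 0.015 m).
It also fails if it takes over 72 s, if anything falls off the work surface, if the arm or the gripper's body presses on something with over 40 N, if the wrist force passes 120 N, or if a joint passes its speed limit or range.

## Robot

A 6-joint arm with a two-finger parallel gripper is mounted at the origin on a cart in front of the work surface, level with it; the furniture and walls round the work are solid. World frame = base frame: x ahead of the robot, y to its left, z up, the work surface at z = 0. Lengths are in m, angles in degrees, forces in N, time in s.
With the tool pointing down it reaches from about 0.275 to 0.85 m from the base axis. Payload 5.2 kg.
Tool frame: the origin (TCP) lies midway between the tips of the shut fingers; the grasp point (between the pads) lies 19 mm behind it (bot.hold_point_z is the distance from the TCP to the grasp point, in m); z points along the fingers, y is the direction in which the jaws open and shut (so a half turn about z gives the same grasp; the last joint's range is limited). The gripper opens to 85 mm and grips with 20 to 120 N. Pads are 22 mm wide; open, the fingers measure 114 mm over their backs; the gripper's body (76 mm by 85 mm) begins 54 mm behind the grasp point. The pads swing forward as they close: fully open they stand 13 mm farther back than shut.
Start: joints at [-80.546, 14.817, 87.949, -0, 77.235, -11.62], TCP at [0.198, -0.513, 0.231] pointing down, gripper open.
Joint ranges: [-179.93, 179.93], [-52.35, 119.4], [10.71, 147.94], [-69.91, 249.91], [12.55, 155.21], [-178.61, 178.61]. Speed limits (degrees/s): [147.25, 147.25, 180, 180, 180, 180].

## Interface

Orientations are given as [roll, pitch, yaw] about the fixed x, y, z axes, in that order (R = Rz(yaw) Ry(pitch) Rx(roll)).
In Python, from bench import bot gives the robot as it stands.
- The arm moves only by the tool drive_tool, never from a script. Its argument "moves" is a list of rows, each a list of 3 entries, a list of its own where there are three numbers: the shift along the tool's x, y, z in cm, then the turn, a rotation vector about the tool's x, y, z in degrees, then the gripper command: -1 is shut, 1 is fully open, values between are in proportion. In form: [[[dx, dy, dz], [rx, ry, rz], hand], ...]. A call has 1 to 20 rows; each row shifts and turns the commanded pose from where the row before left it, along the tool's axes as they then stand; what a row does not reach is not made up. A row lasts 1/10 s, in which the tool goes at most 50 mm and 8.59 degrees, less where a joint would pass 70% of its speed; a pose out of reach is approached as far as the arm can. A call with a gripper value outside its range is refused whole. The fingers move at their own pace and stop on an object; "squeeze" is the grip in N (left out, the last holds). Time passes only in rows, so rows that do not move let the fingers close. It gives the time, the measured TCP pose, the force and the opening at its end, in the units of the state.
- bot.read_state(): the state, without advancing time (a new reading comes with each control period).
- bot.capture(name): name is "scene" or "top" or "wrist"; returns (picture, depth): 420x560x3 uint8, red, green, blue; 420x560 float32, m along the optical axis (not along the pixel's ray), 0 where there is no reading.
- bot.get_calibration(name): a dict with "fx", "fy", "cx", "cy" (pixels), "R" (3x3) and "t" (3): a world point X has camera coordinates R X + t; the wrist camera has in their place "hand_eye" (4x4, takes a point from camera to tool coordinates, whose origin is the TCP and whose axes are the flange's). Camera axes: x right, y down, z forward; pixel columns grow to the right and rows downward; lengths in m; the calibration is good to about 2 mm. A picture is of the moment at which its call begins: read the wrist's pose just before it. get_calibration takes no time and is no camera call.
- bot.close_job(): hands the job in, once; it reports no verdict.
Trained networks look in the newest picture that a camera, given by its name, has taken for a name from the list of things; names that differ only in an ending like _2 or _b are one class to them, and where a whole thing is asked for, a point or a joint stands for the part that bears it (a point fixed in the world has none). Each returns a list of dicts, best first, with "p" (0 to 1); they miss things now and then, are a little off and sometimes report something else, mostly with a low value. They report only what shows in the picture. A call takes as long as a camera call. They do not tell look-alikes from the thing itself.
- bot.spot_in(query, camera): "position" ([x, y, z] in m, in world coordinates, good to about 4 mm: the middle of the surface that is visible of it).
- bot.trace(query, camera): "region" (420x560 bool, what is visible of it).
The state is a dict: "time": time; "joint_positions": joint angles; "joint_velocities": joint speeds; "tau": joint torques, N m; "ee_pos": TCP position; "tool_rot": TCP orientation; "wrist_force": force on the tool from outside, world axes, zero at the start; "wrist_torque": the same for the moment, N m; "finger_gap": opening from 0.0 (shut) to 1.0 (fully open).
Only numpy, scipy, OpenCV 4.12 (cv2) and the standard library are available. Lean on these libraries where they do the work, as an engineer would, in place of code of your own. Each camera call takes 0.05 s, during which the arm holds its last target.

## Working session

There is one attempt and no reset: what is moved stays moved. The work goes in short steps, Python scripts to look and compute and a tool call to move; the robot and the scene stay as the last step left them, time stands still between calls to the robot, and variables do not carry over. Pictures are saved under pics/ and viewed, and the job is handed in when it is done.

Besides the shell and the picture viewer there is one more tool, called as name(argument=value, ...), one argument or row to a line, values as JSON. drive_tool: Moves the arm, as the interface text tells. Its arguments: {"type":"object","properties":{"moves":{"type":"array","items":{"type":"array"}},"squeeze":{"type":"number"}},"required":["moves"]}

```bash
ls; mkdir -p pics
python3 - <<'E'
from bench import bot
import cv2,numpy as np
print(bot.read_state())
for n in ("scene","top","wrist"):
    p,d=bot.capture(n); cv2.imwrite(f"pics/{n}0.png",cv2.cvtColor(p,cv2.COLOR_RGB2BGR)); np.save(f"pics/{n}0d.npy",d)
    print(n,bot.get_calibration(n))
    if n!="wrist":
        for q in ["board_clamp","crank","crank_pad","pcb","jaw","shaft_top","knob_mid","crank_grip","tape","fuse_box","reel","flux"]:
            print(q,[(np.round(r["position"],3).tolist(),round(r["p"],2)) for r in bot.spot_in(q,n)])
E
```

```text
pics
{'time': 0.0, 'joint_positions': array([-8.05468814e+01,  1.48596572e+01,  8.80117804e+01, -2.72571466e-03,
        7.72360831e+01, -1.16192700e+01]), 'joint_velocities': array([-0.00072239,  0.04067684, -0.06223413,  0.07826503, -0.00245502,
        0.01244371]), 'tau': array([ 6.29380302e-04, -4.46034408e+01, -2.90570605e+01, -4.09623635e-04,
        1.15214131e-02, -4.42816450e-08]), 'ee_pos': array([ 0.19766868, -0.51266781,  0.23046605]), 'tool_rot': array([-1.79894147e+02, -1.90526829e-02,  2.10729757e+01]), 'wrist_force': array([-0.27705288, -0.64744487, -0.25383462]), 'wrist_torque': array([-0.00072543,  0.06114329, -0.01798298]), 'finger_gap': 1.0038226135940373}
scene {'fx': 505.298562080322, 'fy': 505.298562080322, 'cx': 279.6060855883145, 'cy': 211.4978034719587, 'R': array([[-0.4768865 , -0.87874469,  0.01967308],
       [-0.61456703,  0.317351  , -0.72221584],
       [ 0.62840006, -0.35650541, -0.69138792]]), 't': array([0.41502698, 0.39468841, 1.43386045])}
board_clamp [([0.518, 0.659, 0.024], 0.79), ([0.57, 0.055, 0.017], 0.58)]
crank [([0.576, -0.241, 0.045], 0.
[... 1100 characters left out ...]
0.25, 0.045], 0.51), ([0.71, -0.338, 0.024], 0.44)]
tape [([0.737, -0.023, 0.016], 0.7)]
fuse_box [([0.414, 0.028, 0.018], 0.58), ([0.759, -0.141, 0.062], 0.48)]
reel [([0.71, -0.335, 0.024], 0.48)]
flux [([0.764, -0.142, 0.063], 0.64)]
wrist {'fx': 368.79137388896936, 'fy': 368.79137388896936, 'cx': 279.3664831680547, 'cy': 209.63625834841548, 'hand_eye': array([[ 5.46535446e-04, -9.60576181e-01, -2.78016371e-01,
         7.02015576e-02],
       [ 9.99999812e-01,  6.02218183e-04, -1.14889270e-04,
         2.97492734e-04],
       [ 2.77786410e-04, -2.78016256e-01,  9.60576329e-01,
        -1.41290865e-01],
       [ 0.00000000e+00,  0.00000000e+00,  0.00000000e+00,
         1.00000000e+00]])}
```

View pics/scene0.png

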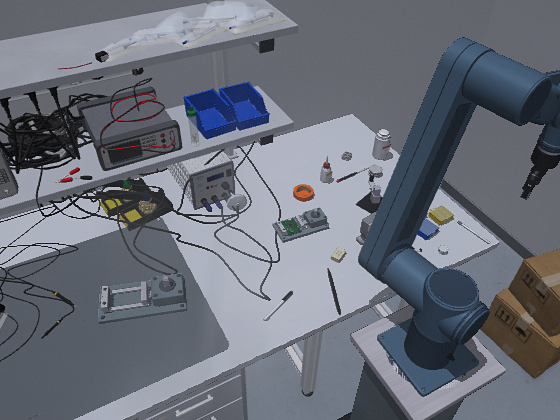

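View pics/top0.png

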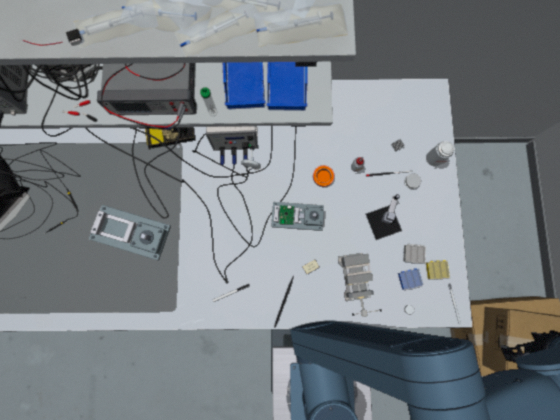

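View pics/wrist0.png

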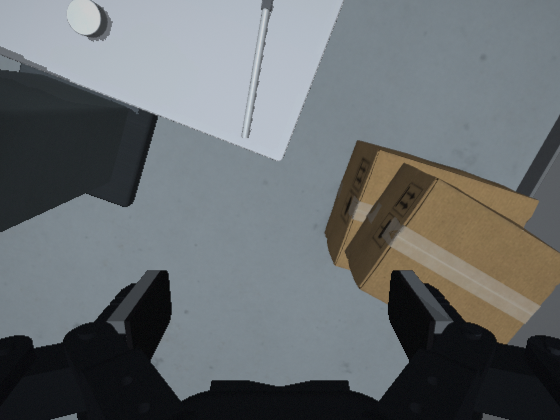

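Candidates: the small clamp is at top px (298,216) and the large one, a look-alike, at (130,232). The crank is on its pad at (388,215). The grey vise at (357,275) is not part of the job. By size I choose the clamp at (298,216); next is a close crop.

```bash
cat > h.py <<'E'
from bench import bot
import cv2,numpy as np
from scipy.spatial.transform import Rotation as R
def cloud(n,d,st=None):
    c=bot.get_calibration(n)
    v,u=np.mgrid[0:420,0:560]
    P=np.stack([(u-c["cx"])/c["fx"]*d,(v-c["cy"])/c["fy"]*d,d],-1)
    if n=="wrist":
        H=c["hand_eye"]; P=P@H[:3,:3].T+H[:3,3]
        T=R.from_euler("xyz",st["tool_rot"],degrees=True).as_matrix()
        return P@T.T+st["ee_pos"]
    return (P-c["t"])@c["R"]
def proj(n,X,st=None):
    c=bot.get_calibration(n); X=np.atleast_2d(X)
    if n=="wrist":
        T=R.from_euler("xyz",st["tool_rot"],degrees=True).as_matrix()
        P=(X-st["ee_pos"])@T; H=c["hand_eye"]; P=(P-H[:3,3])@H[:3,:3]
    else: P=X@c["R"].T+c["t"]
    return np.stack([P[:,0]/P[:,2]*c["fx"]+c["cx"],P[:,1]/P[:,2]*c["fy"]+c["cy"]],-1)
def save(p,name): cv2.imwrite(f"pics/{name}.png",cv2.cvtColor(p,cv2.COLOR_RGB2BGR))
E
python3 - <<'E'
from h import *
im=cv2.imread("pics/top0.png")
cv2.imwrite("pics/crop.png",cv2.resize(im[140:280,250:440],(760,560),interpolation=cv2.INTER_CUBIC))
d=np.load("pics/top0d.npy"); P=cloud("top",d)
# clamp housing top, crank arm
for nm,(x0,x1,y0,y1,z0,z1) in dict(hous=(.5,.68,-.06,.15,.036,.047),base=(.5,.68,-.1,.2,.009,.016),hub=(.5,.68,-.32,-.15,.033,.050),boss=(.5,.68,-.32,-.15,.06,.08),jaws=(.5,.68,-.1,.2,.030,.036),pad=(.5,.68,-.35,-.1,.0025,.007)).items():
    m=(P[...,0]>x0)&(P[...,0]<x1)&(P[...,1]>y0)&(P[...,1]<y1)&(P[...,2]>z0)&(P[...,2]<z1)
    q=P[m]; 
    if len(q)<5: print(nm,len(q));continue
    r=cv2.minAreaRect((q[:,:2]*1000).astype(np.float32)); print(nm,len(q),q.mean(0).round(4),r)
E
```

```text
hous 289 [0.5845 0.0191 0.0399] ((591.0640869140625, 64.41057586669922), (168.7947540283203, 58.617759704589844), 83.55757141113281)
base 434 [0.5864 0.0796 0.0121] ((597.9832153320312, 93.94915008544922), (151.03260803222656, 236.09774780273438), 8.66655445098877)
hub 112 [ 0.6061 -0.252   0.0409] ((608.2832641601562, -253.8665313720703), (28.507186889648438, 93.63011932373047), 70.74329376220703)
boss 73 [ 0.5977 -0.2499  0.0683] ((609.0879516601562, -255.77296447753906), (22.8005313873291, 90.25262451171875), 68.70263671875)
jaws 125 [0.5911 0.0838 0.0335] ((589.1514282226562, 65.52997589111328), (169.30255126953125, 60.224388122558594), 86.17317199707031)
pad 744 [ 0.5775 -0.2203  0.0042] ((591.0677490234375, -225.150146484375), (248.64024353027344, 178.67201232910156), 89.44596099853516)
```

View pics/crop.png

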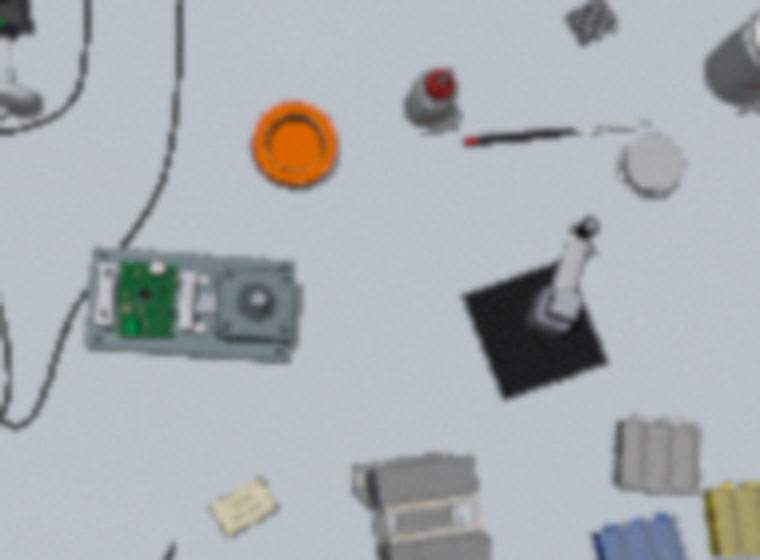

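The crop shows the small clamp, with its housing and shaft at crop px (258,303) and the green board at (147,300). The crank's hub is at (557,308) on the black pad and its knob at (587,228). I'll move the wrist camera over the shaft first.

drive_tool(
  moves=[
    [[4.18, -2.26, -0.14], [0, 0, 0], 1],
    [[4.18, -2.26, -0.14], [0, 0, 0], 1],
    [[4.18, -2.26, -0.14], [0, 0, 0], 1],
    [[4.18, -2.26, -0.14], [0, 0, 0], 1],
    [[4.18, -2.26, -0.14], [0, 0, 0], 1],
    [[4.18, -2.26, -0.14], [0, 0, 0], 1],
    [[4.18, -2.26, -0.14], [0, 0, 0], 1],
    [[4.18, -2.26, -0.14], [0, 0, 0], 1],
    [[4.18, -2.26, -0.14], [0, 0, 0], 1],
    [[4.18, -2.26, -0.14], [0, 0, 0], 1],
    [[4.18, -2.26, -0.14], [0, 0, 0], 1],
    [[4.18, -2.26, -0.14], [0, 0, 0], 1],
    [[4.18, -2.26, -0.14], [0, 0, 0], 1],
    [[4.18, -2.26, -0.14], [0, 0, 0], 1],
  ],
)

```text
time: 2.75
ee_pos: [0.6312, -0.0058, 0.251]
tool_rot: [180.0, -0.0, 21.1]
wrist_force: [-0.1, -0.7, -0.5]
finger_gap: 1.0
```

drive_tool(
  moves=[
    [[0, 0, 0], [0, 0, -8.2], 1],
    [[0, 0, 0], [0, 0, -8.2], 1],
    [[0, 0, 0], [0, 0, -8.2], 1],
    [[0, 0, 0], [0, 0, -8.2], 1],
    [[0, 0, 0], [0, 0, -8.2], 1],
    [[0, 0, 0], [0, 0, -8.2], 1],
    [[0, 0, 0], [0, 0, -8.2], 1],
    [[0, 0, 0], [0, 0, -8.2], 1],
    [[0, 0, 0], [0, 0, -8.2], 1],
    [[0, 0, 0], [0, 0, -8.2], 1],
    [[0, 0, 0], [0, 0, -8.2], 1],
    [[0, 0, 0], [0, 0, -8.2], 1],
    [[0, 0, 0], [0, 0, -8.2], 1],
    [[0, 0, 0], [0, 0, -8.2], 1],
    [[0, 0, 0], [0, 0, -8.2], 1],
    [[0, 0, 0], [0, 0, -8.2], 1],
    [[0, 0, 0], [0, 0, -8.2], 1],
    [[0, 0, 0], [0, 0, 0], 1],
  ],
)

```text
time: 4.55
ee_pos: [0.6301, -0.0076, 0.2508]
tool_rot: [-180.0, -0.0, 160.5]
wrist_force: [-0.2, 0.0, -0.2]
finger_gap: 1.003
```

Run:
```python
from h import *
st=bot.read_state(); print(st)
p,d=bot.capture("wrist"); save(p,"w1"); np.save("pics/w1d.npy",d)
P=cloud("wrist",d,st); np.save("pics/w1P.npy",P)
for q in ["shaft_top","jaw","pcb","board_clamp"]:
    print(q,[(np.round(r["position"],4).tolist(),round(r["p"],2)) for r in bot.spot_in(q,"wrist")])
```

```text
{'time': 4.55, 'joint_positions': array([-1.08154680e+01,  2.25142248e+01,  7.43071657e+01,  6.57204902e-04,
        8.31880534e+01, -8.13588470e+01]), 'joint_velocities': array([-0.0863807 ,  0.08997896, -0.08261277, -0.08225663, -0.02772342,
        8.52164833]), 'tau': array([ 3.16649486e-03, -5.33030212e+01, -3.00835204e+01, -1.63426212e-03,
        1.84484750e-03, -1.51603080e+00]), 'ee_pos': array([ 0.63007841, -0.0075623 ,  0.25081045]), 'tool_rot': array([-1.79999226e+02, -9.43470176e-03,  1.60543301e+02]), 'wrist_force': array([-0.17226358,  0.02597243, -0.24637327]), 'wrist_torque': array([-0.01674981, -0.01670846, -0.03122662]), 'finger_gap': 1.0025220106544552}
shaft_top [([0.5905, 0.0137, 0.0591], 0.74), ([0.5902, -0.2492, 0.0403], 0.69)]
jaw [([0.5929, 0.1122, 0.0211], 0.69), ([0.5918, 0.0684, 0.0318], 0.66)]
pcb [([0.5936, 0.1118, 0.0207], 0.97)]
board_clamp [([0.5883, 0.0519, 0.0203], 0.63)]
```

View pics/w1.png

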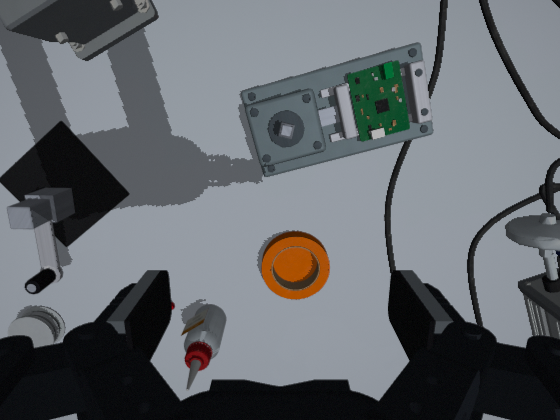

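The picture shows the shaft at px (286,129), the jaw at (345,110), the board at (382,105) and the back jaw at (420,95). The crank's hub is at (45,205) and its knob at (40,283). I'll measure all of them from the depth.

Run:
```python
from h import *
im=cv2.imread("pics/w1.png"); P=np.load("pics/w1P.npy")
cv2.imwrite("pics/w1c.png",np.hstack([cv2.resize(im[80:180,236:336],(400,400),interpolation=cv2.INTER_CUBIC),cv2.resize(im[180:300,0:120],(400,400),interpolation=cv2.INTER_CUBIC)]))
def f(nm,x0,x1,y0,y1,z0,z1):
    m=(P[...,0]>x0)&(P[...,0]<x1)&(P[...,1]>y0)&(P[...,1]<y1)&(P[...,2]>z0)&(P[...,2]<z1)
    q=P[m]
    if len(q)<5: print(nm,len(q));return
    r=cv2.minAreaRect((q[:,:2]*1000).astype(np.float32)); print(nm,len(q),q.mean(0).round(4),np.round(r[0],1),np.round(r[1],1),round(r[2],1))
f("shafttop",.55,.62,-.03,.04,.060,.068)
f("shoulder",.55,.62,-.03,.05,.0418,.048)
f("hous",.55,.64,-.03,.05,.037,.0415)
f("clampall",.5,.68,-.07,.17,.006,.07)
f("jaws",.55,.65,.045,.18,.031,.037)
f("back",.55,.65,.12,.18,.031,.037)
f("jaw",.55,.65,.045,.095,.031,.037)
f("board",.55,.65,.07,.14,.0185,.023)
f("boss",.5,.68,-.35,-.15,.064,.078)
f("arm",.5,.68,-.35,-.15,.038,.046)
f("pad",.5,.64,-.29,-.14,.0025,.006)
```

```text
shafttop 187 [0.5866 0.0136 0.0629] [586.8  13.4] [11.9 12. ] 56.8
shoulder 330 [0.586  0.0139 0.0423] [585.3  21.3] [32.1 47.8] 8.8
hous 3491 [0.5859 0.0139 0.0389] [586.7  13.4] [64.7 58.9] 85.3
clampall 16574 [0.5891 0.0688 0.0231] [610.9  72.3] [191.  128.3] 85.3
jaws 1581 [0.5941 0.1109 0.0326] [593.2  96.3] [107.9  55.2] 84.8
back 883 [0.5971 0.1427 0.0326] [597.4 142.7] [14.5 55.2] 85.3
jaw 698 [0.5903 0.0708 0.0327] [588.8  60.7] [35.6 53.3] 85.4
board 1824 [0.593  0.1083 0.0194] [594.4 109.8] [55.8 66.1] 85.3
boss 837 [ 0.5982 -0.2486  0.0683] [ 611.1 -253.4] [23.2 88.6] 72.2
arm 1073 [ 0.6147 -0.2535  0.0408] [ 612.  -254.7] [21.9 93.4] 69.6
pad 3841 [ 0.5625 -0.2271  0.0032] [ 567.5 -233. ] [99.4 99.9] 19.2
```

View pics/w1c.png

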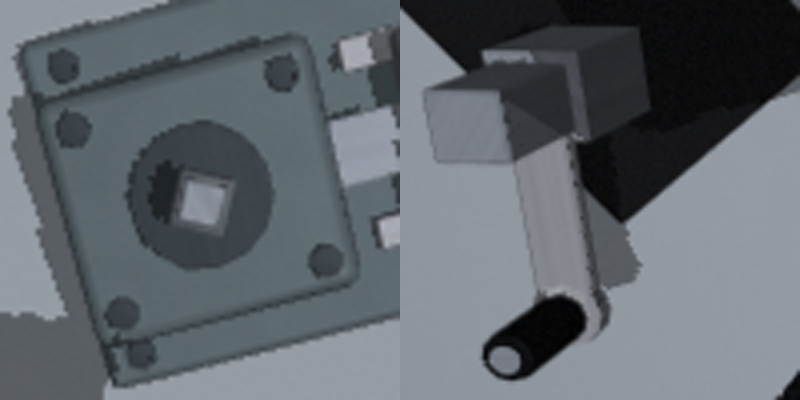

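```bash
cat >> h.py <<'E'
def sel(P,x0,x1,y0,y1,z0,z1):
    m=(P[...,0]>x0)&(P[...,0]<x1)&(P[...,1]>y0)&(P[...,1]<y1)&(P[...,2]>z0)&(P[...,2]<z1)
    return P[m]
def rect(q):
    r=cv2.minAreaRect((q[:,:2]*1000).astype(np.float32)); return np.round(r[0],1),np.round(r[1],1),round(r[2],1)
def pix2plane(n,uv,z,st=None):
    c=bot.get_calibration(n); uv=np.atleast_2d(uv).astype(float)
    r=np.stack([(uv[:,0]-c["cx"])/c["fx"],(uv[:,1]-c["cy"])/c["fy"],np.ones(len(uv))],-1)
    H=c["hand_eye"]; T=R.from_euler("xyz",st["tool_rot"],degrees=True).as_matrix()
    o=T@H[:3,3]+st["ee_pos"]; w=r@H[:3,:3].T@T.T
    return o+w*((z-o[2])/w[:,2])[:,None]
E
python3 - <<'E'
from h import *
P=np.load("pics/w1P.npy")
print("bosstop",rect(sel(P,.5,.60,-.35,-.15,.066,.072)),"knob",rect(sel(P,.61,.68,-.35,-.15,.064,.072)))
st=dict(ee_pos=np.array([0.63007841,-0.0075623,0.25081045]),tool_rot=np.array([-180,-.0094,160.54]))
uv=np.array([[185,178],[228,183],[222,224],[178,222]])/4+[236,80]
X=pix2plane("wrist",uv,.064,st);print(X.round(4),X.mean(0))
for i in range(4):
  e=X[(i+1)%4]-X[i];print(np.degrees(np.arctan2(e[1],e[0])),np.linalg.norm(e))
E
```

```text
bosstop (array([ 579.2, -243.1]), array([23.3, 21.4]), 70.7) knob (array([ 645.4, -266.7]), array([15.4, 15.3]), 55.1)
[[0.581  0.012  0.064 ]
 [0.5851 0.0205 0.064 ]
 [0.5929 0.0164 0.064 ]
 [0.5893 0.0074 0.064 ]] [0.58705739 0.01407352 0.064     ]
64.1003025367317 0.009403138301670893
-27.376396406775704 0.00884944409350902
-111.98784955987183 0.009640486393150521
151.43197315358242 0.009514510453110305
```

drive_tool(
  moves=[
    [[0.9, 0.25, 2.75], [0, 0, 3.3], 1],
    [[0.9, 0.25, 2.75], [0, 0, 3.3], 1],
    [[0, 0, 0], [0, 0, 0], 1],
    [[0, 0, 0], [0, 0, 0], 1],
  ],
)

```text
time: 5.2
ee_pos: [0.6152, 0.0035, 0.1963]
tool_rot: [-180.0, -0.0, 153.9]
wrist_force: [-0.4, -0.7, 0.3]
finger_gap: 1.001
```

```bash
cat > look.py <<'E'
import sys
from h import *
n=sys.argv[1]
st=bot.read_state(); p,d=bot.capture("wrist"); save(p,n)
P=cloud("wrist",d,st); np.savez(f"pics/{n}.npz",P=P,ee_pos=st["ee_pos"],tool_rot=st["tool_rot"])
print(st["time"],st["ee_pos"].round(4),st["tool_rot"].round(2),st["joint_positions"].round(1),st["joint_velocities"].round(2))
E
python3 look.py w2
python3 - <<'E'
from h import *
z=np.load("pics/w2.npz");P=z["P"]
for a in (.058,.061,.063): q=sel(P,.56,.61,-.01,.04,a,.068);print(len(q),rect(q),q.mean(0))
print(rect(sel(P,.55,.64,-.03,.05,.037,.0415)))
u=proj("wrist",[[.587,.0135,.064]],z)[0].astype(int);print(u)
im=cv2.imread("pics/w2.png")
cv2.imwrite("pics/w2c.png",cv2.resize(im[u[1]-40:u[1]+40,u[0]-40:u[0]+40],(560,560),interpolation=cv2.INTER_CUBIC))
E
```

```text
5.2 [0.6152 0.0035 0.1963] [-1.7999e+02 -2.0000e-02  1.5393e+02] [-10.   22.9  81.5  -0.   75.7 -74. ] [-0.38 -0.93 -2.76 -0.07 -0.09 -0.38]
261 (array([587. ,  13.5]), array([12. , 12.2]), 57.7) [0.58649842 0.01376495 0.06273568]
225 (array([586.9,  13.5]), array([11.9, 11.5]), 57.7) [0.58653187 0.01387379 0.063131  ]
136 (array([586.8,  13.4]), array([9.8, 9.9]), 57.8) [0.58671369 0.01346138 0.06379871]
(array([586.5,  13.6]), array([64.6, 58.9]), 85.2)
[275 160]
```

View pics/w2c.png

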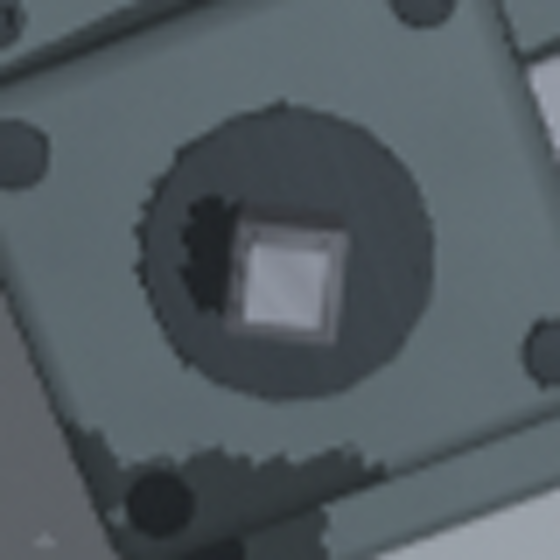

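View pics/w2.png

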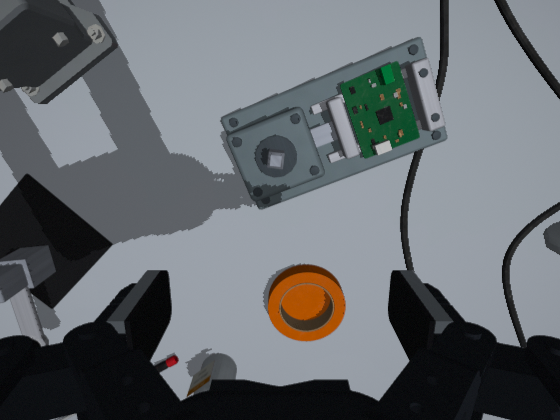

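drive_tool(
  moves=[
    [[-1.76, -3.9, -0.06], [0, 0, 0], 1],
    [[-1.76, -3.9, -0.06], [0, 0, 0], 1],
    [[-1.76, -3.9, -0.06], [0, 0, 0], 1],
    [[-1.76, -3.9, -0.06], [0, 0, 0], 1],
    [[-1.76, -3.9, -0.06], [0, 0, 0], 1],
    [[-1.76, -3.9, -0.06], [0, 0, 0], 1],
    [[0, 0, 0], [0, 0, -6.5], 1],
    [[0, 0, 0], [0, 0, 0], 1],
    [[0, 0, 0], [0, 0, 0], 1],
  ],
)

```text
time: 6.15
ee_pos: [0.6075, -0.2533, 0.2008]
tool_rot: [-180.0, 0.1, 160.2]
wrist_force: [-0.2, 0.7, -0.2]
finger_gap: 0.999
```

```bash
python3 look.py w3
python3 - <<'E'
from h import *
z=np.load("pics/w3.npz");P=z["P"]
for a in (.066,.0675,): q=sel(P,.55,.61,-.29,-.2,a,.074);print("boss",len(q),rect(q),q.mean(0))
q=sel(P,.615,.68,-.35,-.15,.062,.074);print("knob",rect(q),q.mean(0))
print("pad",rect(sel(P,.5,.64,-.29,-.14,.0015,.006)))
E
```

```text
6.15 [ 0.6075 -0.2533  0.2008] [-1.7999e+02  1.2000e-01  1.6023e+02] [ -32.3   27.    74.4    0.    78.5 -102.6] [ 1.06 -0.2   0.88 -0.03 -0.13  0.12]
boss 863 (array([ 579.4, -243.6]), array([21.7, 22. ]), 70.2) [ 0.57903073 -0.24365947  0.06840865]
boss 768 (array([ 579.3, -243.6]), array([21.6, 21.7]), 70.0) [ 0.57916903 -0.24376322  0.06858254]
knob (array([ 644.7, -267.6]), array([15. , 14.9]), 30.5) [ 0.64375516 -0.26731584  0.06894975]
pad (array([ 566.9, -233.8]), array([100.7,  99.7]), 18.8)
```

View pics/w3.png

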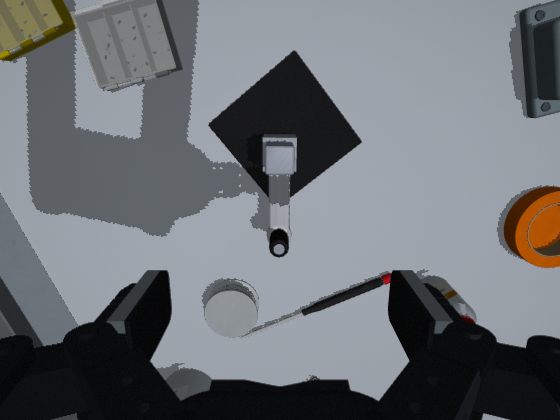

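The picture shows the boss at px (281,155), the knob at (279,243) and the pad around them. The crank is at (0.579, -0.2436) with yaw -20°. I'll grasp it now.

drive_tool(
  moves=[
    [[2.98, 0, 0], [0, 0, 0.1], 1],
    [[0, 0, 4.0], [0, 0, 0], 1],
    [[0, 0, 4.0], [0, 0, 0], 1],
    [[0, 0, 4.0], [0, 0, 0], 1],
    [[0, 0, 2.5], [0, 0, 0], 1],
    [[0, 0, 1.5], [0, 0, 0], 1],
    [[0, 0, 0], [0, 0, 0], 1],
    [[0, 0, 0], [0, 0, 0], -1],
    [[0, 0, 0], [0, 0, 0], -1],
    [[0, 0, 0], [0, 0, 0], -1],
    [[0, 0, 0], [0, 0, 0], -1],
    [[0, 0, 0], [0, 0, 0], -1],
    [[0, 0, 0], [0, 0, 0], -1],
    [[0, 0, 0], [0, 0, 0], -1],
  ],
  squeeze=100,
)

```text
time: 7.6
ee_pos: [0.5796, -0.2435, 0.0408]
tool_rot: [-180.0, 0.1, 160.3]
wrist_force: [-0.9, 0.5, 5.6]
finger_gap: 0.237
```

```bash
python3 look.py w4; python3 -c "
from h import *
s=bot.read_state();print(s['finger_gap'],s['wrist_force'],s['wrist_torque'],s['tau'])"
```

```text
7.6 [ 0.5796 -0.2435  0.0408] [-1.7997e+02  1.3000e-01  1.6026e+02] [ -32.9   32.7   89.3    0.    57.9 -103.2] [-0.11  0.02 -0.   -0.05 -0.02  0.06]
0.24152327250797248 [-0.10550048 -0.43616652  6.42246916] [ 0.04748225  0.1170776  -0.02257243] [ 1.58650585e-02 -5.29346824e+01 -2.21442747e+01  1.80115172e-02
 -1.81680573e-01 -1.19174886e-02]
```

View pics/w4.png

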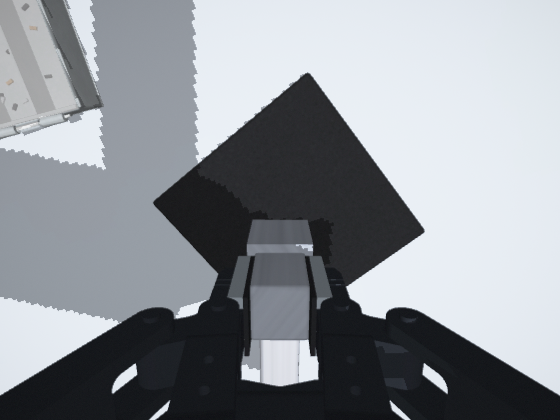

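The boss is gripped, with the fingers either side of it at px (280,295). Next is lift and carry.

drive_tool(
  moves=[
    [[0, 0, -1.0], [0, 0, 0], -1],
    [[0, 0, -2.4], [0, 0, 0], -1],
    [[0, 0, -2.5], [0, 0, 0], -1],
    [[0, 0, -2.5], [0, 0, 0], -1],
    [[1.3, 4.0, 0], [0, 0, 0], -1],
    [[1.33, 4.1, 0], [0, 0, 0], -1],
    [[1.33, 4.1, 0], [0, 0, 0], -1],
    [[1.33, 4.1, 0], [0, 0, 0], -1],
    [[1.33, 4.1, 0], [0, 0, 0], -1],
    [[1.33, 4.05, 0], [0, 0, 0], -1],
    [[0, 0, 0], [0, 0, 6.2], -1],
    [[0, 0, 0], [0, 0, 6.2], -1],
    [[0, 0, 0], [0, 0, 0], -1],
    [[0, 0, 0], [0, 0, 0], -1],
    [[0, 0, 0], [0, 0, 0], -1],
  ],
  squeeze=100,
)

```text
time: 9.15
ee_pos: [0.5864, 0.0137, 0.1235]
tool_rot: [-180.0, -0.0, 148.0]
wrist_force: [0.2, -0.3, -1.4]
finger_gap: 0.239
```

```bash
python3 look.py w5; python3 -c "
from h import *
s=bot.read_state();print(s['finger_gap'],s['wrist_force'],s['wrist_torque'],s['tau'])
p,d=bot.capture('scene');save(p,'s5');u=proj('scene',[[.587,.013,.07]])[0].astype(int);print(u)
cv2.imwrite('pics/s5c.png',cv2.resize(cv2.imread('pics/s5.png')[u[1]-60:u[1]+50,u[0]-70:u[0]+70],(700,550),interpolation=cv2.INTER_CUBIC))
"
```

```text
9.15 [0.5864 0.0137 0.1235] [-1.7999e+02 -2.0000e-02  1.4795e+02] [ -9.6  23.7  91.1   0.   65.2 -67.5] [-0.09  0.01  0.05  0.05 -0.07  0.5 ]
0.24053690510460393 [-0.43812138  0.30423047 -1.78323176] [ 0.04101866  0.03428561 -0.02972196] [ 1.58146969e-01 -5.17475545e+01 -2.68915325e+01  4.84751741e-03
 -4.88783699e-03 -2.34276411e-02]
[315 207]
```

View pics/w5.png

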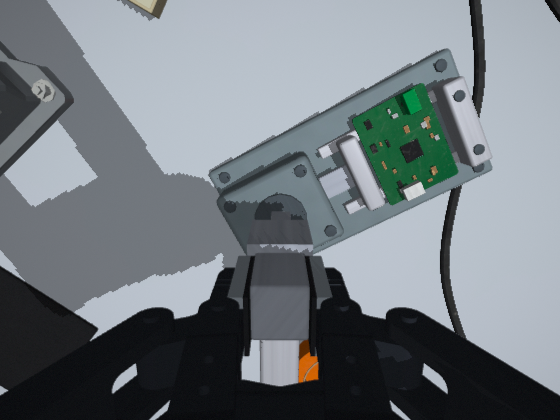

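View pics/s5c.png

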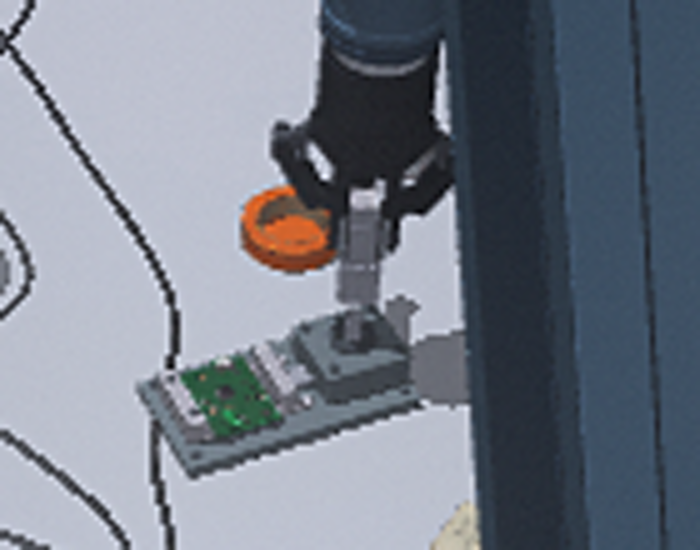

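drive_tool(
  moves=[
    [[-0.06, 0, 1.0], [0, 0, 0], -1],
    [[0, 0, 0.9], [0, 0, 0], -1],
    [[0, 0, 0.2], [0, 0, 0], -1],
    [[0, 0, 0.2], [0, 0, 0], -1],
    [[0, 0, 0], [0, 0, 0], -1],
  ],
)

```text
time: 9.75
ee_pos: [0.5868, 0.0137, 0.1001]
tool_rot: [-180.0, -0.0, 147.9]
wrist_force: [0.1, -0.6, -2.1]
finger_gap: 0.24
```

```bash
cat > s.py <<'E'
from h import *
s=bot.read_state();print(round(s['time'],2),s['ee_pos'].round(4),s['tool_rot'].round(2),'F',s['wrist_force'].round(2),'T',s['wrist_torque'].round(3),'tau6',s['tau'][5].round(3),'j6',s['joint_positions'][5].round(2),s['finger_gap'].round(3))
E
python3 s.py;python3 - <<'E'
from h import *
P=np.load("pics/w5.npz")["P"]
a=np.radians(-4.8);o=np.array([.5868,.0134])
d=P[...,:2]-o; x=d[...,0]*np.cos(a)+d[...,1]*np.sin(a); y=-d[...,0]*np.sin(a)+d[...,1]*np.cos(a)-.055
z=P[...,2]
for nm,lo,hi,z0,z1 in(("jaw",-.02,.03,.0305,.036),("back",.05,.1,.0305,.036)):
    m=(abs(x)<.02)&(y>lo)&(y<hi)&(z>z0)&(z<z1); print(nm,m.sum(),np.percentile(y[m],[1,5,50,95,99]).round(4),np.median(z[m]))
E
```

```text
jaw 1141 [-0.0015 -0.001   0.0042  0.0096  0.0102] 0.032479406827997756
back 1512 [0.0679 0.0685 0.0743 0.0808 0.0814] 0.03257404210611866Traceback (most recent call last):
  File "s.py", line 2, in <module>
    s=bot.read_state();print(round(s['time'],2),s['ee_pos'].round(4),s['tool_rot'].round(2),'F',s['wrist_force'].round(2),'T',s['wrist_torque'].round(3),'tau6',s['tau'][5].round(3),'j6',s['joint_positions'][5].round(2),s['finger_gap'].round(3))
                                                                                                                                                                                                                           ^^^^^^^^^^^^^^^^^^^^^
AttributeError: 'float' object has no attribute 'round'
```

drive_tool(
  moves=[
    [[0, 0, 0.25], [0, 0, 0], -1],
    [[0, 0, 0.25], [0, 0, 0], -1],
    [[0, 0, 0], [0, 0, 0], -1],
  ],
)

```text
time: 10.05
ee_pos: [0.5868, 0.0137, 0.0952]
tool_rot: [-180.0, -0.0, 147.9]
wrist_force: [0.2, -0.3, -2.4]
finger_gap: 0.241
```

```bash
sed -i "s/s\['finger_gap'\].round(3)/s['finger_gap']/" s.py; python3 s.py
```

```text
10.05 [0.5868 0.0137 0.0952] [-1.7999e+02 -2.0000e-02  1.4788e+02] F [ 0.19 -0.31 -2.4 ] T [-0.015  0.013 -0.066] tau6 -0.0 j6 -67.42 0.24087406493863364
```

drive_tool(
  moves=[
    [[0, 0, 0.35], [0, 0, 0], -1],
    [[0, 0, 0.35], [0, 0, 0], -1],
    [[0, 0, 0.35], [0, 0, 0], -1],
    [[0, 0, 0.2], [0, 0, 0], -1],
    [[0, 0, 0], [0, 0, 0], -1],
  ],
)

```text
time: 10.55
ee_pos: [0.5867, 0.0137, 0.0825]
tool_rot: [-180.0, -0.0, 147.9]
wrist_force: [-0.5, -0.5, -1.5]
finger_gap: 0.242
```

```bash
python3 s.py
```

```text
10.55 [0.5867 0.0137 0.0825] [-1.7998e+02 -5.0000e-02  1.4788e+02] F [-0.5 -0.5 -1.5] T [ 0.011 -0.008  0.04 ] tau6 -0.0 j6 -67.42 0.24164634922074407
```

drive_tool(
  moves=[
    [[0, 0, 0.1], [0, 0, 0], -1],
    [[0, 0, 0.1], [0, 0, 0], -1],
    [[0, 0, 0.05], [0, 0, 0], -1],
    [[0, 0, 0], [0, 0, 0], -1],
  ],
)

```text
time: 10.95
ee_pos: [0.587, 0.0137, 0.0805]
tool_rot: [-180.0, -0.0, 147.9]
wrist_force: [-0.4, 0.5, -1.8]
finger_gap: 0.24
```

```bash
python3 s.py
```

```text
10.95 [0.587  0.0137 0.0805] [-180.     -0.    147.88] F [-0.37  0.49 -1.84] T [ 0.027 -0.011 -0.061] tau6 0.0 j6 -67.42 0.24020026605881634
```

drive_tool(
  moves=[
    [[0, 0, 0.05], [0, 0, 0], -1],
    [[0, 0, 0.05], [0, 0, 0], -1],
    [[0, 0, 0], [0, 0, 0], -1],
  ],
)

```text
time: 11.25
ee_pos: [0.5871, 0.0137, 0.0798]
tool_rot: [180.0, 0.0, 147.9]
wrist_force: [-0.7, 0.1, 1.1]
finger_gap: 0.242
```

```bash
python3 s.py
```

```text
11.25 [0.5871 0.0137 0.0798] [1.7999e+02 2.0000e-02 1.4787e+02] F [-0.66  0.11  1.05] T [ 0.031  0.154 -0.047] tau6 -0.007 j6 -67.42 0.24199817769471152
```

Contact came at the predicted height, so the crank is seated. I'll start winding clockwise (+rz) and get the baseline torque.

drive_tool(
  moves=[
    [[0, 0, 0], [0, 0, 4], -1],
    [[0, 0, 0], [0, 0, 4], -1],
    [[0, 0, 0], [0, 0, 4], -1],
    [[0, 0, 0], [0, 0, 4], -1],
    [[0, 0, 0], [0, 0, 4], -1],
  ],
  squeeze=110,
)

```text
time: 11.75
ee_pos: [0.587, 0.0141, 0.0799]
tool_rot: [180.0, -0.0, 127.8]
wrist_force: [-1.1, 1.6, 1.8]
finger_gap: 0.237
```

```bash
python3 s.py
```

```text
11.75 [0.587  0.0141 0.0799] [ 1.7998e+02 -1.0000e-02  1.2776e+02] F [-1.1   1.56  1.81] T [0.331 0.161 0.276] tau6 -0.586 j6 -47.28 0.23695262560971064
```

drive_tool(
  moves=[
    [[0, 0, 0], [0, 0, 4], -1],
    [[0, 0, 0], [0, 0, 4], -1],
    [[0, 0, 0], [0, 0, 4], -1],
    [[0, 0, 0], [0, 0, 4], -1],
    [[0, 0, 0], [0, 0, 4], -1],
  ],
)

```text
time: 12.25
ee_pos: [0.5871, 0.0142, 0.0799]
tool_rot: [180.0, -0.0, 107.8]
wrist_force: [-0.1, 2.2, 1.3]
finger_gap: 0.237
```

```bash
python3 s.py; python3 look.py w6
```

```text
12.25 [0.5871 0.0142 0.0799] [ 1.7996e+02 -2.0000e-02  1.0776e+02] F [-0.08  2.24  1.27] T [0.327 0.079 0.39 ] tau6 -0.587 j6 -27.28 0.2369777725400908
12.25 [0.5871 0.0142 0.0799] [ 1.7996e+02 -2.0000e-02  1.0776e+02] [ -9.5  26.5  93.6   0.   59.8 -27.3] [-4.000e-02  1.200e-01  3.000e-02  3.000e-02 -6.000e-02  3.971e+01]
```

View pics/w6.png

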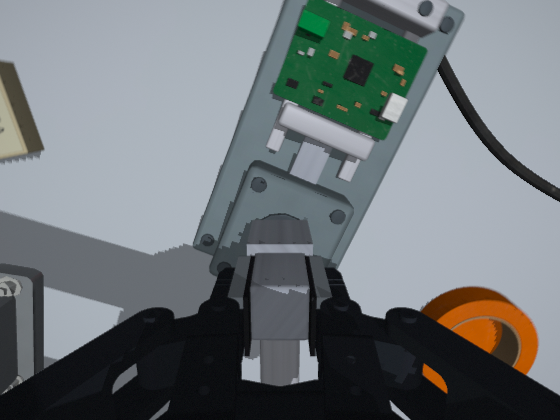

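The jaw at px (325,128) now touches the board, and the back jaw is at (400,5). I'll measure the remaining gap.

```bash
cat > gap.py <<'E'
import sys
from h import *
P=np.load(f"pics/{sys.argv[1]}.npz")["P"]
a=np.radians(-4.8);o=np.array([.5868,.0134])
d=P[...,:2]-o; x=d[...,0]*np.cos(a)+d[...,1]*np.sin(a); y=-d[...,0]*np.sin(a)+d[...,1]*np.cos(a)-.055
z=P[...,2]
for nm,lo,hi in(("jaw",-.02,.03),("back",.05,.1)):
    m=(abs(x)<.02)&(y>lo)&(y<hi)&(z>.0305)&(z<.036); print(nm,m.sum(),np.percentile(y[m],[1,5,50,95,99]).round(4),np.median(z[m]))
m=(abs(x)<.02)&(y>.005)&(y<.09)&(z>.0175)&(z<.0212);print("board",np.percentile(y[m],[1,5,50,95,99]).round(4))
E
python3 gap.py w5;python3 gap.py w6
```

```text
jaw 1141 [-0.0015 -0.001   0.0042  0.0096  0.0102] 0.032479406827997756
back 1512 [0.0679 0.0685 0.0743 0.0808 0.0814] 0.03257404210611866
board [0.0145 0.0167 0.04   0.0632 0.0683]
jaw 1889 [0.001  0.0016 0.0069 0.0122 0.0127] 0.03252081976289341
back 868 [0.068  0.0683 0.0712 0.0766 0.0779] 0.032626665989915815
board [0.0147 0.017  0.0407 0.0627 0.0682]
```

drive_tool(
  moves=[
    [[0, 0, 0], [0, 0, 4], -1],
    [[0, 0, 0], [0, 0, 4], -1],
    [[0, 0, 0], [0, 0, 4], -1],
    [[0, 0, 0], [0, 0, 4], -1],
    [[0, 0, 0], [0, 0, 4], -1],
    [[0, 0, 0], [0, 0, 4], -1],
    [[0, 0, 0], [0, 0, 4], -1],
    [[0, 0, 0], [0, 0, 4], -1],
    [[0, 0, 0], [0, 0, 2], -1],
    [[0, 0, 0], [0, 0, 1.5], -1],
    [[0, 0, 0], [0, 0, 1.5], -1],
    [[0, 0, 0], [0, 0, 1.5], -1],
  ],
)

```text
time: 13.5
ee_pos: [0.5875, 0.0141, 0.0799]
tool_rot: [179.9, -0.0, 69.3]
wrist_force: [0.1, 3.8, 2.3]
finger_gap: 0.237
```

```bash
python3 s.py; python3 look.py w7; python3 gap.py w7; python3 s.py
```

```text
13.5 [0.5875 0.0141 0.0799] [ 1.7995e+02 -5.0000e-02  6.9310e+01] F [0.11 3.82 2.32] T [ 0.762 -0.083  0.362] tau6 -0.019 j6 11.15 0.23712432452404134
13.5 [0.5875 0.0141 0.0799] [ 1.7995e+02 -5.0000e-02  6.9310e+01] [-9.5 26.5 93.6  0.  59.8 11.1] [-0.000e+00 -1.000e-02  3.000e-02  1.000e-02 -9.000e-02  1.517e+01]
jaw 1942 [0.0043 0.0048 0.0102 0.0154 0.0159] 0.03257305792618921
back 155 [0.0679 0.068  0.069  0.0709 0.0713] 0.032084007451373554
board [0.0169 0.0192 0.0426 0.0642 0.068 ]
13.55 [0.5874 0.0141 0.0799] [ 1.7995e+02 -5.0000e-02  6.9230e+01] F [-0.21  4.63  3.2 ] T [ 0.791 -0.089  0.253] tau6 0.153 j6 11.23 0.2366043853239982
```

drive_tool(
  moves=[
    [[0, 0, 0], [0, 0, 1.5], -1],
    [[0, 0, 0], [0, 0, 1.5], -1],
    [[0, 0, 0], [0, 0, 1.5], -1],
    [[0, 0, 0], [0, 0, 1.5], -1],
    [[0, 0, 0], [0, 0, 1.5], -1],
    [[0, 0, 0], [0, 0, 1.5], -1],
  ],
)

```text
time: 14.15
ee_pos: [0.5875, 0.014, 0.0799]
tool_rot: [180.0, -0.1, 60.3]
wrist_force: [1.7, 5.1, 3.7]
finger_gap: 0.239
```

```bash
python3 s.py
```

```text
14.15 [0.5875 0.014  0.0799] [ 1.7996e+02 -6.0000e-02  6.0260e+01] F [1.66 5.1  3.66] T [ 0.982 -0.201  0.436] tau6 0.007 j6 20.19 0.23949464404589751
```

drive_tool(
  moves=[
    [[0, 0, 0], [0, 0, 1.5], -1],
    [[0, 0, 0], [0, 0, 1.5], -1],
  ],
)

```text
time: 14.35
ee_pos: [0.5875, 0.014, 0.0799]
tool_rot: [180.0, -0.1, 57.3]
wrist_force: [1.3, 4.9, 3.6]
finger_gap: 0.242
```

```bash
python3 s.py
```

```text
14.35 [0.5875 0.014  0.0799] [ 1.7996e+02 -6.0000e-02  5.7260e+01] F [1.34 4.85 3.62] T [ 0.953 -0.219  0.36 ] tau6 0.007 j6 23.19 0.24192853415028553
```

drive_tool(
  moves=[
    [[0, 0, 0], [0, 0, 1.5], -1],
    [[0, 0, 0], [0, 0, 1.5], -1],
  ],
)

```text
time: 14.55
ee_pos: [0.5875, 0.014, 0.0799]
tool_rot: [180.0, -0.1, 54.3]
wrist_force: [1.5, 5.6, 3.8]
finger_gap: 0.239
```

```bash
python3 s.py; python3 look.py w8; python3 gap.py w8; python3 s.py
```

```text
14.55 [0.5875 0.014  0.0799] [ 1.7996e+02 -6.0000e-02  5.4260e+01] F [1.5  5.59 3.83] T [ 0.931 -0.255  0.356] tau6 0.007 j6 26.19 0.23943948563725345
14.55 [0.5875 0.014  0.0799] [ 1.7996e+02 -6.0000e-02  5.4260e+01] [-9.5 26.5 93.6  0.  59.8 26.2] [ 1.200e-01 -1.000e-02 -1.400e-01  5.000e-02  5.000e-02  1.489e+01]
jaw 1891 [0.0056 0.0061 0.0114 0.0167 0.0172] 0.03261147172530124
back 2182 [0.0678 0.0683 0.0732 0.0802 0.0813] 0.03261455511585298
board [0.0185 0.0208 0.0444 0.0662 0.0682]
14.6 [0.5875 0.014  0.0799] [ 1.7996e+02 -6.0000e-02  5.4180e+01] F [1.09 5.24 3.33] T [ 0.932 -0.183  0.256] tau6 0.235 j6 26.27 0.2406350137732652
```

drive_tool(
  moves=[
    [[0, 0, 0], [0, 0, 1], -1],
    [[0, 0, 0], [0, 0, 1], -1],
  ],
)

```text
time: 14.8
ee_pos: [0.5876, 0.014, 0.0799]
tool_rot: [180.0, -0.1, 52.3]
wrist_force: [1.1, 5.1, 2.9]
finger_gap: 0.243
```

```bash
python3 s.py
```

```text
14.8 [0.5876 0.014  0.0799] [ 1.7996e+02 -6.0000e-02  5.2280e+01] F [1.06 5.12 2.94] T [ 0.943 -0.209  0.37 ] tau6 0.113 j6 28.17 0.24314159043336048
```

drive_tool(
  moves=[
    [[0, 0, 0], [0, 0, 1], -1],
  ],
)

```text
time: 14.9
ee_pos: [0.5876, 0.014, 0.0799]
tool_rot: [180.0, -0.1, 51.3]
wrist_force: [1.3, 5.7, 3.6]
finger_gap: 0.237
```

```bash
python3 s.py
```

```text
14.9 [0.5876 0.014  0.0799] [ 1.7996e+02 -6.0000e-02  5.1280e+01] F [1.26 5.69 3.58] T [ 0.947 -0.264  0.373] tau6 0.12 j6 29.18 0.2367186645669997
```

drive_tool(
  moves=[
    [[0, 0, 0], [0, 0, 1], -1],
  ],
)

```text
time: 15.0
ee_pos: [0.5876, 0.014, 0.0799]
tool_rot: [180.0, -0.1, 50.3]
wrist_force: [1.0, 5.0, 3.7]
finger_gap: 0.238
```

```bash
python3 s.py
```

```text
15.0 [0.5876 0.014  0.0799] [ 1.7996e+02 -7.0000e-02  5.0280e+01] F [1.03 5.   3.75] T [ 0.962 -0.274  0.393] tau6 0.12 j6 30.17 0.23801502915397849
```

drive_tool(
  moves=[
    [[0, 0, 0], [0, 0, 1], -1],
  ],
)

```text
time: 15.1
ee_pos: [0.5876, 0.014, 0.0799]
tool_rot: [180.0, -0.1, 49.3]
wrist_force: [0.6, 4.1, 3.3]
finger_gap: 0.237
```

```bash
python3 s.py
```

```text
15.1 [0.5876 0.014  0.0799] [ 1.7996e+02 -7.0000e-02  4.9280e+01] F [0.62 4.08 3.3 ] T [ 0.944 -0.204  0.3  ] tau6 0.12 j6 31.17 0.2369923554995518
```

drive_tool(
  moves=[
    [[0, 0, 0], [0, 0, 1], -1],
  ],
)

```text
time: 15.2
ee_pos: [0.5876, 0.014, 0.0799]
tool_rot: [180.0, -0.1, 48.3]
wrist_force: [1.7, 4.6, 4.0]
finger_gap: 0.241
```

```bash
python3 s.py
```

```text
15.2 [0.5876 0.014  0.0799] [ 1.7995e+02 -7.0000e-02  4.8280e+01] F [1.67 4.58 4.04] T [ 0.881 -0.241  0.373] tau6 0.12 j6 32.17 0.24065229640865402
```

tau6 is a clean gauge: 0.120 steady at 10°/s in free winding, and it should rise 0.05 per 10 N. I'll continue.

drive_tool(
  moves=[
    [[0, 0, 0], [0, 0, 1], -1],
  ],
)

```text
time: 15.3
ee_pos: [0.5876, 0.014, 0.0799]
tool_rot: [180.0, -0.1, 47.3]
wrist_force: [1.7, 5.0, 4.1]
finger_gap: 0.241
```

```bash
python3 s.py
```

```text
15.3 [0.5876 0.014  0.0799] [ 1.7996e+02 -7.0000e-02  4.7280e+01] F [1.67 4.99 4.12] T [ 0.942 -0.222  0.357] tau6 0.12 j6 33.17 0.24069407360873687
```

drive_tool(
  moves=[
    [[0, 0, 0], [0, 0, 1], -1],
  ],
)

```text
time: 15.4
ee_pos: [0.5876, 0.014, 0.0799]
tool_rot: [180.0, -0.1, 46.3]
wrist_force: [1.8, 4.2, 2.8]
finger_gap: 0.242
```

```bash
python3 s.py
```

```text
15.4 [0.5876 0.014  0.0799] [ 1.7996e+02 -7.0000e-02  4.6280e+01] F [1.75 4.2  2.78] T [ 0.975 -0.242  0.289] tau6 0.122 j6 34.17 0.24173422790152857
```

drive_tool(
  moves=[
    [[0, 0, 0], [0, 0, 1], -1],
  ],
)

```text
time: 15.5
ee_pos: [0.5876, 0.0139, 0.0799]
tool_rot: [180.0, -0.1, 45.3]
wrist_force: [0.8, 5.3, 3.7]
finger_gap: 0.241
```

```bash
python3 s.py
```

```text
15.5 [0.5876 0.0139 0.0799] [ 1.7996e+02 -7.0000e-02  4.5280e+01] F [0.85 5.27 3.74] T [ 0.92  -0.198  0.344] tau6 0.146 j6 35.17 0.2408041646647375
```

drive_tool(
  moves=[
    [[0, 0, 0], [0, 0, 1], -1],
  ],
)

```text
time: 15.6
ee_pos: [0.5876, 0.0139, 0.0799]
tool_rot: [180.0, -0.1, 44.3]
wrist_force: [0.6, 5.6, 3.9]
finger_gap: 0.239
```

```bash
python3 s.py
```

```text
15.6 [0.5876 0.0139 0.0799] [ 1.7996e+02 -7.0000e-02  4.4280e+01] F [0.57 5.65 3.86] T [ 0.911 -0.25   0.416] tau6 0.166 j6 36.17 0.2391494110656957
```

Contact began at j6 ≈ 34°, and the reading now implies about 9 N.

drive_tool(
  moves=[
    [[0, 0, 0], [0, 0, 1], -1],
    [[0, 0, 0], [0, 0, 1], -1],
  ],
)

```text
time: 15.8
ee_pos: [0.5876, 0.0139, 0.0799]
tool_rot: [180.0, -0.1, 42.3]
wrist_force: [1.0, 5.3, 2.8]
finger_gap: 0.235
```

```bash
python3 s.py
```

```text
15.8 [0.5876 0.0139 0.0799] [ 1.7996e+02 -7.0000e-02  4.2290e+01] F [1.01 5.33 2.82] T [ 0.919 -0.276  0.479] tau6 0.205 j6 38.17 0.2353404805698018
```

drive_tool(
  moves=[
    [[0, 0, 0], [0, 0, 1], -1],
  ],
)

```text
time: 15.9
ee_pos: [0.5876, 0.0139, 0.0799]
tool_rot: [180.0, -0.1, 41.3]
wrist_force: [0.5, 4.8, 3.1]
finger_gap: 0.241
```

```bash
python3 s.py
```

```text
15.9 [0.5876 0.0139 0.0799] [ 1.7996e+02 -7.0000e-02  4.1290e+01] F [0.54 4.83 3.07] T [ 0.892 -0.227  0.434] tau6 0.225 j6 39.16 0.240746210883646
```

drive_tool(
  moves=[
    [[0, 0, 0], [0, 0, 1], -1],
    [[0, 0, 0], [0, 0, 0.8], -1],
  ],
)

```text
time: 16.1
ee_pos: [0.5876, 0.0139, 0.0799]
tool_rot: [180.0, -0.1, 39.5]
wrist_force: [1.9, 5.1, 3.6]
finger_gap: 0.24
```

```bash
python3 s.py
```

```text
16.1 [0.5876 0.0139 0.0799] [ 1.7996e+02 -7.0000e-02  3.9500e+01] F [1.95 5.1  3.61] T [ 0.949 -0.227  0.528] tau6 0.337 j6 40.96 0.23952747993025986
```

drive_tool(
  moves=[
    [[0, 0, 0], [0, 0, 0], -1],
    [[0, 0, 0], [0, 0, 0], -1],
    [[0, 0, 0], [0, 0, 0], -1],
    [[0, 0, 0], [0, 0, 0], -1],
    [[0, 0, 0], [0, 0, 0], -1],
  ],
)

```text
time: 16.6
ee_pos: [0.5876, 0.0139, 0.0799]
tool_rot: [180.0, -0.1, 39.5]
wrist_force: [1.6, 4.8, 2.6]
finger_gap: 0.242
```

```bash
python3 s.py; python3 look.py w9; python3 gap.py w9
```

```text
16.6 [0.5876 0.0139 0.0799] [ 1.7996e+02 -7.0000e-02  3.9530e+01] F [1.63 4.79 2.63] T [ 0.927 -0.248  0.472] tau6 0.42 j6 40.93 0.24163100776525478
16.6 [0.5876 0.0139 0.0799] [ 1.7996e+02 -7.0000e-02  3.9530e+01] [-9.5 26.5 93.6  0.  59.8 40.9] [ 0.02  0.04 -0.06 -0.    0.06  0.08]
jaw 1809 [0.0065 0.007  0.0123 0.0176 0.0182] 0.03257843116117911
back 2595 [0.0679 0.0684 0.0742 0.0806 0.0814] 0.03268817978769138
board [0.0063 0.0218 0.045  0.0668 0.0682]
```

View pics/w9.png

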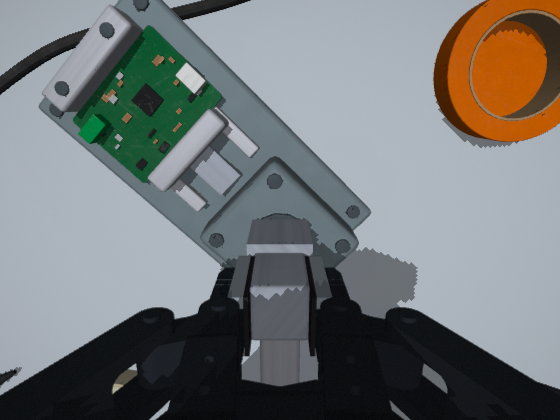

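The board is held between jaw (px 190,148) and back jaw (95,60) at about 30 N. I'll back off inside the play to unload, then lift.

drive_tool(
  moves=[
    [[0, 0, 0], [0, 0, -1.5], -1],
    [[0, 0, 0], [0, 0, -1.5], -1],
    [[0, 0, 0], [0, 0, 0], -1],
    [[0, 0, 0], [0, 0, 0], -1],
  ],
)

```text
time: 17.05
ee_pos: [0.5876, 0.0139, 0.0799]
tool_rot: [180.0, -0.1, 42.5]
wrist_force: [0.5, 4.8, 3.7]
finger_gap: 0.236
```

```bash
python3 s.py
```

```text
17.05 [0.5876 0.0139 0.0799] [ 1.7997e+02 -8.0000e-02  4.2500e+01] F [0.53 4.76 3.7 ] T [ 0.943 -0.204  0.101] tau6 0.025 j6 37.93 0.2355987381259857
```

drive_tool(
  moves=[
    [[0, 0, 0], [0, 0, -1.5], -1],
    [[0, 0, -0.1], [0, 0, 0], -1],
    [[0, 0, -0.2], [0, 0, 0], -1],
    [[0, 0, -0.2], [0, 0, 0], -1],
    [[0, 0, 0], [0, 0, 0], -1],
  ],
)

```text
time: 17.55
ee_pos: [0.5874, 0.0138, 0.0837]
tool_rot: [-180.0, -0.0, 44.0]
wrist_force: [4.0, 4.4, -4.6]
finger_gap: 0.237
```

```bash
python3 s.py
```

```text
17.55 [0.5874 0.0138 0.0837] [-1.800e+02 -3.000e-02  4.399e+01] F [ 3.98  4.4  -4.64] T [ 0.887 -0.777  0.034] tau6 0.031 j6 36.45 0.23675548021706835
```

drive_tool(
  moves=[
    [[0.04, 0, -0.3], [0, 0, 0], -1],
    [[0, 0, -0.3], [0, 0, 0], -1],
    [[0, 0, -0.3], [0, 0, 0], -1],
    [[0, 0, 0], [0, 0, 0], -1],
  ],
)

```text
time: 17.95
ee_pos: [0.5874, 0.0138, 0.093]
tool_rot: [-180.0, 0.0, 44.0]
wrist_force: [2.5, 3.8, -3.9]
finger_gap: 0.239
```

```bash
python3 s.py
```

```text
17.95 [0.5874 0.0138 0.093 ] [-1.7999e+02  1.0000e-02  4.4020e+01] F [ 2.46  3.78 -3.94] T [ 0.594 -0.603  0.039] tau6 0.026 j6 36.46 0.23868627313079868
```

drive_tool(
  moves=[
    [[0, 0, -0.6], [0, 0, 0], -1],
    [[0, 0, -1.2], [0, 0, 0], -1],
    [[0, 0, -1.5], [0, 0, 0], -1],
    [[0, 0, 0], [0, 0, 0], -1],
  ],
)

```text
time: 18.35
ee_pos: [0.5882, 0.0131, 0.129]
tool_rot: [179.8, -0.1, 44.1]
wrist_force: [0.6, -0.0, -1.6]
finger_gap: 0.237
```

```bash
python3 s.py; python3 look.py w10; python3 gap.py w10
```

```text
18.35 [0.5882 0.0131 0.129 ] [ 1.7981e+02 -6.0000e-02  4.4060e+01] F [ 0.62 -0.03 -1.56] T [ 0.037 -0.052 -0.023] tau6 0.002 j6 36.43 0.23658348390155481
18.35 [0.5882 0.0131 0.129 ] [ 1.7981e+02 -6.0000e-02  4.4060e+01] [-9.5 23.4 90.7 -0.1 65.7 36.4] [-0.03  1.15  1.75  0.25 -2.14 -0.19]
jaw 1180 [0.0066 0.0071 0.0124 0.0177 0.0182] 0.03259385594923856
back 1666 [0.068  0.0684 0.0744 0.0807 0.0815] 0.03264939816678894
board [0.0063 0.0214 0.0446 0.0664 0.0681]
```

View pics/w10.png

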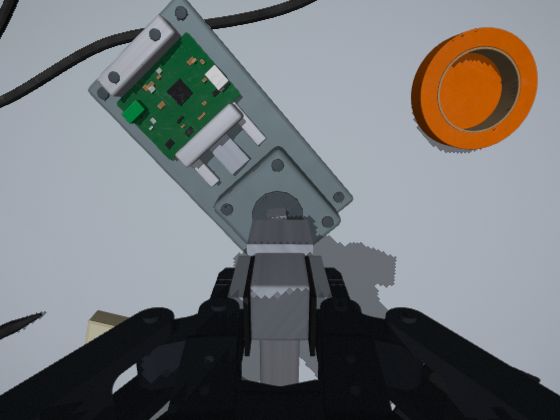

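drive_tool(
  moves=[
    [[0, 0, 0], [0, 0, -8.3], -1],
    [[0, 0, 0], [0, 0, -8.3], -1],
    [[0, 0, 0], [0, 0, -8.3], -1],
    [[0, 0, 0], [0, 0, -8.3], -1],
    [[0, 0, 0], [0, 0, -8.3], -1],
    [[0, 0, 0], [0, 0, -8.3], -1],
    [[0, 0, 0], [0, 0, -8.3], -1],
    [[0, 0, 0], [0, 0, -8.3], -1],
    [[0, 0, 0], [0, 0, -8.3], -1],
    [[0, 0, 0], [0, 0, -8.3], -1],
    [[0, 0, 0], [0, 0, -8.3], -1],
    [[0, 0, 0], [0, 0, -8.3], -1],
    [[0, 0, 0], [0, 0, -8.3], -1],
    [[0, 0, 0], [0, 0, -8.3], -1],
    [[0, 0, 0], [0, 0, 0], -1],
  ],
)

```text
time: 19.9
ee_pos: [0.5864, 0.0137, 0.1258]
tool_rot: [-179.9, -0.1, 160.3]
wrist_force: [0.3, -0.2, -2.8]
finger_gap: 0.235
```

drive_tool(
  moves=[
    [[-1.09, -4.01, 0], [0, 0, 0], -1],
    [[-1.09, -4.01, 0], [0, 0, 0], -1],
    [[-1.09, -4.01, 0], [0, 0, 0], -1],
    [[-1.09, -4.01, 0], [0, 0, 0], -1],
    [[-1.09, -4.01, 0], [0, 0, 0], -1],
    [[-1.09, -4.01, 0], [0, 0, 0], -1],
    [[0, 0, 0], [0, 0, 0], -1],
    [[0, 0, 0], [0, 0, 0], -1],
  ],
)

```text
time: 20.7
ee_pos: [0.5668, -0.2356, 0.1258]
tool_rot: [180.0, -0.1, 159.9]
wrist_force: [-0.3, 1.0, -1.2]
finger_gap: 0.236
```

```bash
python3 s.py; python3 look.py w11
```

```text
20.7 [ 0.5668 -0.2356  0.1258] [ 1.7998e+02 -9.0000e-02  1.5994e+02] F [-0.3   0.96 -1.22] T [ 0.019 -0.011  0.011] tau6 -0.039 j6 -102.91 0.23591853418820274
20.7 [ 0.5668 -0.2356  0.1258] [ 1.7998e+02 -9.0000e-02  1.5994e+02] [ -33.    26.1   86.8   -0.    67.2 -102.9] [ 2.39 -0.56  1.    0.55  0.23 -0.56]
```

View pics/w11.png

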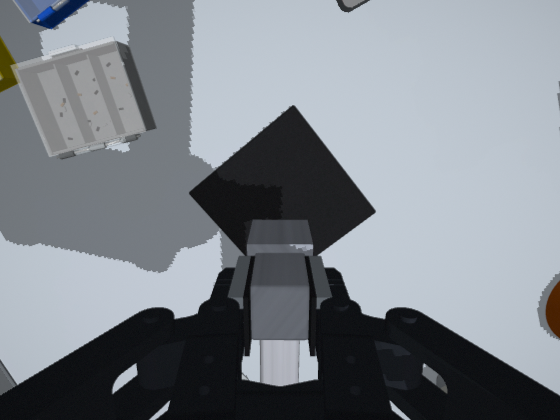

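The jaw face is unchanged at y=18.2 mm, and the crank is upright above the pad. I'll lower it now.

drive_tool(
  moves=[
    [[0, 0, 2.5], [0, 0, 0], -1],
    [[0, 0, 2.5], [0, 0, 0], -1],
    [[0, 0, 2.0], [0, 0, 0], -1],
    [[0, 0, 1.0], [0, 0, 0], -1],
    [[0, 0, 0.2], [0, 0, 0], -1],
    [[0, 0, 0.1], [0, 0, 0], -1],
    [[0, 0, 0], [0, 0, 0], -1],
  ],
)

```text
time: 21.45
ee_pos: [0.5684, -0.2347, 0.0446]
tool_rot: [-180.0, 0.1, 160.3]
wrist_force: [0.1, -0.3, -2.6]
finger_gap: 0.239
```

```bash
python3 s.py
```

```text
21.45 [ 0.5684 -0.2347  0.0446] [-1.7998e+02  1.0000e-01  1.6029e+02] F [ 0.05 -0.31 -2.64] T [-0.021  0.013 -0.003] tau6 0.007 j6 -103.1 0.23888094341099525
```

drive_tool(
  moves=[
    [[0, 0, 0.2], [0, 0, 0], -1],
    [[0, 0, 0.1], [0, 0, 0], -1],
    [[0, 0, 0], [0, 0, 0], -1],
  ],
)

```text
time: 21.75
ee_pos: [0.5679, -0.2348, 0.0409]
tool_rot: [-180.0, 0.0, 160.3]
wrist_force: [0.9, 0.9, -2.4]
finger_gap: 0.237
```

```bash
python3 s.py
```

```text
21.75 [ 0.5679 -0.2348  0.0409] [-1.7999e+02  5.0000e-02  1.6026e+02] F [ 0.92  0.87 -2.39] T [ 0.019 -0.061 -0.065] tau6 0.004 j6 -103.11 0.23703244208318813
```

drive_tool(
  moves=[
    [[0, 0, 0.06], [0, 0, 0], -1],
    [[0, 0, 0], [0, 0, 0], -1],
  ],
)

```text
time: 21.95
ee_pos: [0.5679, -0.2348, 0.0408]
tool_rot: [-180.0, 0.1, 160.3]
wrist_force: [-1.6, 0.6, 5.5]
finger_gap: 0.238
```

```bash
python3 s.py
```

```text
21.95 [ 0.5679 -0.2348  0.0408] [-1.7999e+02  5.0000e-02  1.6027e+02] F [-1.59  0.56  5.55] T [ 0.162  0.317 -0.031] tau6 -0.002 j6 -103.12 0.2377397059651796
```

It is in contact with the pad at the starting height. I'll open the gripper and rise.

drive_tool(
  moves=[
    [[0, 0, 0], [0, 0, 0], 0],
    [[0, 0, 0], [0, 0, 0], 0.5],
    [[0, 0, 0], [0, 0, 0], 1],
    [[0, 0, 0], [0, 0, 0], 1],
    [[0, 0, 0], [0, 0, 0], 1],
    [[0, 0, 0], [0, 0, 0], 1],
    [[0, 0, -1], [0, 0, 0], 1],
    [[0, 0, -3], [0, 0, 0], 1],
    [[0, 0, -4], [0, 0, 0], 1],
    [[0, 0, -4], [0, 0, 0], 1],
    [[-2.0, 0, -4], [0, 0, 0], 1],
    [[-1.0, 0, 0], [0, 0, 0], 1],
    [[0, 0, 0], [0, 0, 0], 1],
    [[0, 0, 0], [0, 0, 0], 1],
  ],
)

```text
time: 23.35
ee_pos: [0.5949, -0.2441, 0.1987]
tool_rot: [180.0, -0.2, 160.3]
wrist_force: [-0.6, -0.1, -0.1]
finger_gap: 1.0
```

```bash
python3 s.py; python3 look.py w12
python3 - <<'E'
from h import *
P=np.load("pics/w12.npz")["P"]
q=sel(P,.54,.60,-.27,-.2,.066,.074);print("boss",rect(q),q.mean(0))
q=sel(P,.605,.68,-.35,-.15,.062,.074);print("knob",rect(q),q.mean(0))
for n in("top","scene"):
    p,d=bot.capture(n);save(p,n+"9")
    for q in ["tape","fuse_box","reel","flux"]:
        print(n,q,[(np.round(r["position"],3).tolist(),round(r["p"],2)) for r in bot.spot_in(q,n)][:2])
im=cv2.imread("pics/top9.png");cv2.imwrite("pics/top9c.png",cv2.resize(im[140:280,250:440],(760,560),interpolation=cv2.INTER_CUBIC))
E
```

```text
23.35 [ 0.5949 -0.2441  0.1987] [ 1.7997e+02 -1.6000e-01  1.6028e+02] F [-0.59 -0.12 -0.06] T [-0.001 -0.031 -0.008] tau6 0.004 j6 -102.51 1.0001533301912946
23.35 [ 0.5949 -0.2441  0.1987] [ 1.7997e+02 -1.6000e-01  1.6028e+02] [ -32.2   25.7   76.8   -0.    77.7 -102.5] [-0.07  0.52  1.52 -0.01  0.05  0.04]
boss (array([ 567.9, -235.1]), array([21. , 21.9]), 70.1) [ 0.56771116 -0.23504677  0.06844108]
knob (array([ 633.4, -258.9]), array([15.2, 15.2]), 22.6) [ 0.63233124 -0.25858339  0.0688721 ]
top tape [([0.738, -0.024, 0.016], 0.86)]
top fuse_box [([0.416, 0.03, 0.016], 0.59), ([0.577, -0.241, 0.041], 0.52)]
top reel [([0.723, -0.326, 0.023], 0.4), ([0.578, -0.242, 0.043], 0.32)]
top flux [([0.764, -0.14, 0.06], 0.61)]
scene tape [([0.735, -0.025, 0.019], 0.68)]
scene fuse_box [([0.408, 0.032, 0.015], 0.7)]
scene reel []
scene flux [([0.761, -0.14, 0.045], 0.64)]
```

View pics/w12.png

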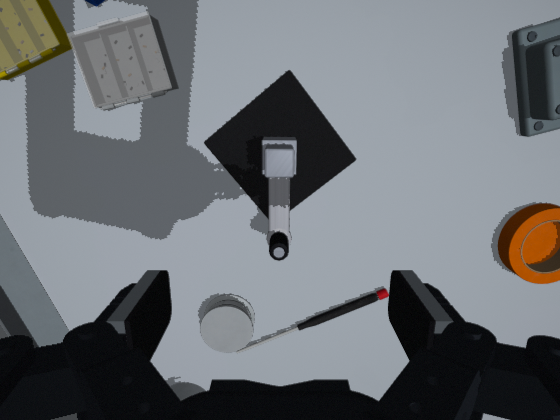

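View pics/top9c.png

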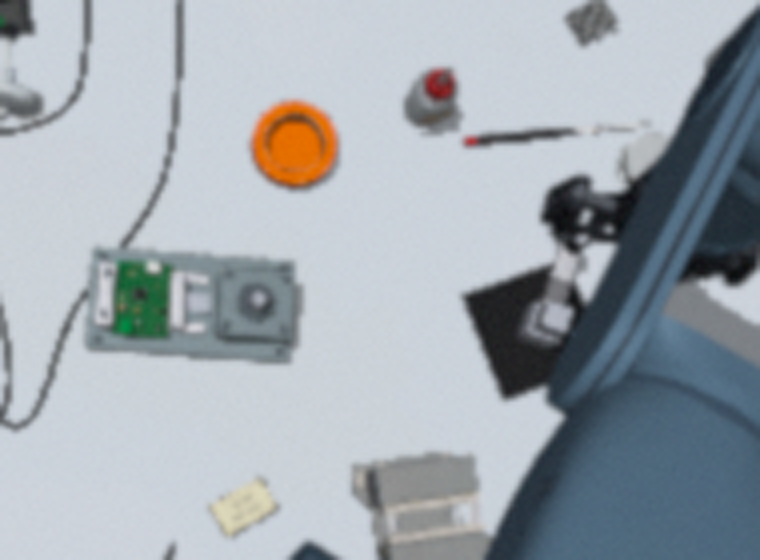

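The crank stands on the pad with its boss at px (280,158). The board is clamped, and the bystanders are where they were. I'll hand in.

```bash
python3 -c "
from bench import bot
print(bot.close_job())"
```

```text
the job is handed in; nothing more can be done
None
```

I fitted the crank on the small clamp, wound it clockwise about 108° until the board was gripped, then lifted it off and stood it back on its pad. I handed in at about 23.6 s on the clock; no verdict is reported.

- **Fit:** no contact force showed on the way down. First contact came at 0.0798 m, exactly the height predicted for full seating, at about 3 N.
- **Grip force:** I estimate about 30 N, from joint 6 torque rising about 0.15 Nm above free winding. The 6.9° wound after contact would give 28–36 N. Nothing measures the jaw force directly, and the wrist torque sensor was noisier but consistent.
- **Clamp after the crank came off:** the jaw face stayed at y = 18.2 mm, with 49.8 mm between the jaws. I did not check the board's flatness separately; it looked flat in the pictures.
- **Crank:** its hub centre is about 2 mm from the pad centre. The boss-top height is the same as at the start, so it is standing upright, and the gripper is clear of it.
- **Bystanders:** tape, card box and bottle read within about 3 mm of where they started. The reel reading shifted about 16 mm at low confidence, with the arm hiding part of it in that view. The arm never went near the reel, so I take that as a detection error. I have no clean view to confirm it.
- **Side load on the crank:** up to about 6 N during winding and the start of the lift, from slight miscentring, well under the 50 N limit.

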